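# Charge the soap mill for a rebatch

### The job

Charge the soap mill for a rebatch. While it is still empty, turn its gap knob so that the pointer stands at the brass index tab, and flip the feed tray over to the left until it lies open; then load every reject soap bar from the curing board onto the tray together, and flip the tray over by its bar so that they all tip into the hopper and the tray lies fully shut over it. Do not shift the index tab, and leave the big soap log, the wooden bowl and the clip jar where they are.

Things in the scene. Friction and masses are not known exactly. Their poses are not given: they have to be found in the camera images.
- mill: Fixed two-roller bench soap mill, grey and plain steel. Origin on the table under the middle of its hopper; x axis points away from the operator, y to the mill's left, z up. A grey gear case with the gap dial on its deck (146 mm high) stands before the hopper (-x), a motor behind (+x), a discharge chute on its right (-y). Turning the knob slides one roller a few millimetres.
- hopper (a point): Point on the hopper's vertical mid-line at the height of the tops of the two rollers at its bottom, 59 mm above the table; same axes as the mill. The hopper is an open sheet-steel box, inside 220 mm (x) by 132 mm (y), its rim 160 mm above the table (101 mm above this point).
- dial_centre (a point): On the vertical axis of the gap knob, at the height to grip it: 36 mm above the deck, 162 mm before the hopper's middle. The knob is a round black fluted cylinder, 46 mm in diameter, from 10 to 44 mm above the deck, over a flat skirt of 57 mm diameter; the index tab reaches 8 mm above the deck. With the tray fully open or shut, nothing near it stands as high as the knob.
- pointer (a point): Tip of the small black pointer on the knob's skirt, 37 mm from the knob's axis; it turns with the knob. A black line on the knob's cap shows the same direction. The scale has a tick every 15 degrees. The pointer is set when it stands at the index tab within about 6 degrees.
- index_mark (a point): The brass index tab clamped at the rim of the dial plate (10 mm long, 4.5 mm wide): the point 37 mm from the knob's axis at the tab's angle, where the pointer's tip must come. At the start the knob must turn 0.6 to 2.9 rad clockwise seen from above to reach it.
- gap_knob (a joint): Angle of the gap knob in rad, growing clockwise seen from above, 0 to 4.71; at 0 the pointer points 135 degrees to the left of the mill's +x axis (towards -x and +y). Friction about 0.08 N m; it stays where it is left.
- tray (a joint): Angle of the feed tray's hinge in rad: 0 = shut, upside down over the hopper as its cover; 3.14 = open, lying level on the left of the hopper against its stop. The hinge is stiff (about 0.7 N m) and the tray stays where it is left.
- tray_hinge (a point): Middle of the tray's hinge axis, which runs along the mill's x axis on top of the hopper's left wall, 163 mm above the table, 71 mm to the left (+y) of the hopper's middle. This point turns with the tray: its y axis points from the bar to the hinge.
- tray_floor (a point): Centre of the tray's loading face, 64 mm from the hinge; it turns with the tray, and the loading face looks along its -z axis (up when open, then 165 mm above the table). The tray is a plain steel pan, inside 207 mm (along x) by 127 mm, walls 30 mm high on three sides, open on the hinge side so that the load slides off over the hinge.
- tray_bar (a point): Middle of the tray's handle, a round bar 11 mm thick and 116 mm long that runs parallel to the hinge, 178 mm from it, 36 mm beyond the tray's edge. It can be pinched from above, across the bar, and turns between the fingers while the tool stays upright; it moves on an arc about the hinge, up to 341 mm high.
- board: Fixed pale wooden curing board, 270 x 265 mm, its top 18 mm above the table; origin under its centre. The reject bars start on it.
- bar_0: Cut soap bar, 54 (x) x 80 (y) x 26 mm (z), about 100 g; origin at the centre of its underside. One of two to four reject bars on the curing board (None when absent).
- bar_1: Cut soap bar, 54 (x) x 80 (y) x 26 mm (z), about 100 g; origin at the centre of its underside. One of two to four reject bars on the curing board (None when absent).
- bar_2: Cut soap bar, 54 (x) x 80 (y) x 26 mm (z), about 100 g; origin at the centre of its underside. One of two to four reject bars on the curing board (None when absent).
- bar_3: Cut soap bar, 54 (x) x 80 (y) x 26 mm (z), about 100 g; origin at the centre of its underside. One of two to four reject bars on the curing board (None when absent).
- log: Uncut soap log, 64 x 102 x 59 mm, larger than the bars, standing on the table; not to be milled. Origin at the centre of its underside.
- bowl: Turned wooden bowl, 136 mm across and 68 mm high, standing under the discharge chute on the mill's right. Origin at the centre of its underside.
- clip_jar: Clip-top glass jar, 78 x 63 x 81 mm, on the table. Origin at the centre of its underside.

How it is judged (in metres and radians):
On the way, in this order (a step that is already met when the one before it is completed fails the run):
1. with the mill empty, the knob's pointer stands at the index tab (within 4 mm, 6 degrees) and the mill is let go (distance between pointer and index_mark below 0.004 m and contact force between the fingers and mill below 0.3 N), for 0.3 s.
2. the tray is open and every bar present lies on it (value of joint tray above 3 rad and x of bar_0 in the frame of tray_floor between -0.106 and 0.106 m and y of bar_0 in the frame of tray_floor between -0.068 and 0.066 m and z of bar_0 in the frame of tray_floor between -0.12 and 0.004 m and x of bar_1 in the frame of tray_floor between -0.106 and 0.106 m and y of bar_1 in the frame of tray_floor between -0.068 and 0.066 m and z of bar_1 in the frame of tray_floor between -0.12 and 0.004 m and x of bar_2 in the frame of tray_floor between -0.106 and 0.106 m and y of bar_2 in the frame of tray_floor between -0.068 and 0.066 m and z of bar_2 in the frame of tray_floor between -0.12 and 0.004 m and x of bar_3 in the frame of tray_floor between -0.106 and 0.106 m and y of bar_3 in the frame of tray_floor between -0.068 and 0.066 m and z of bar_3 in the frame of tray_floor between -0.12 and 0.004 m), for 0.3 s.
At the end, for the whole second after the job is handed in: The tray is shut over the hopper (within 0.06 rad), every bar present lies at rest inside the hopper, and the pointer still stands within 4 mm (6 degrees) of the index tab (value of joint tray below 0.06 rad and distance between pointer and index_mark below 0.004 m and x of bar_0 in the frame of hopper between -0.114 and 0.114 m and y of bar_0 in the frame of hopper between -0.07 and 0.07 m and z of bar_0 in the frame of hopper between -0.03 and 0.1 m and linear speed of each of bar_0, bar_1, bar_2, bar_3 below 0.03 m/s and x of bar_1 in the frame of hopper between -0.114 and 0.114 m and y of bar_1 in the frame of hopper between -0.07 and 0.07 m and z of bar_1 in the frame of hopper between -0.03 and 0.1 m and x of bar_2 in the frame of hopper between -0.114 and 0.114 m and y of bar_2 in the frame of hopper between -0.07 and 0.07 m and z of bar_2 in the frame of hopper between -0.03 and 0.1 m and x of bar_3 in the frame of hopper between -0.114 and 0.114 m and y of bar_3 in the frame of hopper between -0.07 and 0.07 m and z of bar_3 in the frame of hopper between -0.03 and 0.1 m); the robot touches nothing.
It fails at once if the index tab is shifted (distance of index_mark from where it was at the start of the episode above 0.004 m).
It fails at once if the soap log is displaced by more than 30 mm (distance of log from where it was at the start of the episode above 0.03 m).
It fails at once if the wooden bowl is displaced by more than 30 mm (distance of bowl from where it was at the start of the episode above 0.03 m).
It fails at once if the clip jar is displaced by more than 30 mm (distance of clip_jar from where it was at the start of the episode above 0.03 m).
Of bar_0, bar_1, bar_2, bar_3 only 2 to 4 are there at a start; the rules pass over those that are not, and their reading is None.
At some moment in a run one of bar_0, bar_1, bar_2, bar_3 may be knocked a few centimetres aside while the robot is not near it.
Once in a run the grip may slacken for a moment while it holds something.
It also fails if it takes over 210 s, if anything falls off the work surface, if the arm or the gripper's body presses on something with over 40 N, if the wrist force passes 120 N, or if a joint passes its speed limit or range.

### The arm

A 7-joint arm with a two-finger parallel gripper is mounted at the origin on a cart in front of the work surface, level with it; the furniture and walls round the work are solid. World frame = base frame: x ahead of the robot, y to its left, z up, the work surface at z = 0. Lengths are in m, angles in degrees, forces in N, time in s.
With the tool pointing down it reaches from about 0.4 to 0.85 m from the base axis. Payload 10.4 kg.
Tool frame: the origin (TCP) lies at the very end of the fingers, on their centre line; the grasp point (between the pads) lies 19 mm behind it; z points along the fingers, y is the line along which they close (so a half turn about z gives the same grasp; the last joint's range is limited). The gripper opens to 87 mm and grips with 3 to 60 N. Pads are 19 mm wide; open, the fingers measure 117 mm over their backs; the gripper's body (75 mm by 190 mm) begins 51 mm behind the grasp point.
Start: joints at [-68.446, 19.034, -3.707, 83.658, 1.238, 77.344, -5.071], TCP at [0.243, 0.576, 0.223] pointing down, gripper open.
Joint ranges: [-148.97, 148.97], [-28.65, 121.19], [-84.17, 76.75], [9.2, 138.47], [-72.65, 252.65], [3.7, 117.97], [-149.18, 149.18]. Speed limits (degrees/s): [127.2, 127.2, 159.86, 159.86, 180, 180, 180].

### API

Orientations are given as [roll, pitch, yaw] about the fixed x, y, z axes, in that order (R = Rz(yaw) Ry(pitch) Rx(roll)).
In Python, from workcell import robot, cams, workorder gives the robot as it stands (robot), with the cameras (cams) and the job (workorder).
- The arm moves only by the shell command python3 steer.py 'ROWS' [FORCE]. ROWS is a JSON list of rows, 1 to 10 of them, each of 5 numbers: the opening from 0.0 (shut) to 1.0 (fully open), then dx, dy, dz in m, then a turn about the tool's z in degrees; each row shifts and turns the commanded pose from where the row before left it, along the tool's axes as they then stand; what a row does not reach is not made up. A row lasts 1/12 s, in which the tool goes at most 0.0417 m and 7.16 degrees, less where a joint would pass 70% of its speed; a pose out of reach is approached as far as the arm can. The fingers move at their own pace and stop on an object; FORCE is the grip in N (left out, the last holds). Time passes only in rows, so rows that do not move let the fingers close. It prints the time, the measured TCP pose, the force, the opening and the grip force at its end.
- robot.read_state(): the state, without advancing time (a new reading comes with each control period).
- cams.grab_frame(name): name is "side" or "top"; returns (picture, depth): 420x560x3 uint8, blue, green, red; 420x560 float32, m along the optical axis (not along the pixel's ray), 0 where there is no reading.
- cams.camera_params(name): a dict with "fov_y" (degrees; the focal length in pixels is half the picture's height over the tangent of half this angle, whatever the lens; pixels are square), "cx", "cy" (the principal point, pixels), "R" (3x3) and "t" (3): a world point X has camera coordinates R X + t. Camera axes: x right, y down, z forward; pixel columns grow to the right and rows downward; lengths in m; the calibration is good to about 2 mm. A picture is of the moment at which its call begins. camera_params takes no time and is no camera call.
- workorder.job_done(): hands the job in; it is judged then, once.
The state is a dict: "clock": time; "q": joint angles; "qvel": joint speeds; "joint_torque": joint torques, N m; "ee_pos": TCP position; "tcp_rot": TCP orientation; "contact_force": force on the tool from outside, world axes, zero at the start; "torque": the same for the moment, N m; "grip_width": opening from 0.0 (shut) to 1.0 (fully open); "grasp_force": force on a finger pad.
Only numpy, scipy, OpenCV 4.12 (cv2) and the standard library are available. Lean on these libraries where they do the work, as an engineer would, in place of code of your own. Each camera call takes 0.05 s, during which the arm holds its last target. There are 200 camera calls.

## Working session

There is one attempt and no reset: what is moved stays moved. The work goes in short steps, Python scripts to look and compute and a shell command to move; the robot and the scene stay as the last step left them, time stands still between calls to the robot, and variables do not carry over. Pictures are saved under pics/ and viewed, at most 14 in all, crops included, and the job is handed in when it is done.

```bash
ls; mkdir -p pics
cat > h.py <<'E'
import numpy as np, cv2
from workcell import robot, cams, workorder
def K(n):
    p=cams.camera_params(n); f=210/np.tan(np.radians(p['fov_y'])/2)
    return f,p['cx'],p['cy'],np.array(p['R']),np.array(p['t'])
def ray(n,u,v,z):
    f,cx,cy,R,t=K(n); c=-R.T@t; d=R.T@np.array([(u-cx)/f,(v-cy)/f,1.])
    return c+d*(z-c[2])/d[2]
def cloud(n,D):
    f,cx,cy,R,t=K(n); v,u=np.mgrid[:D.shape[0],:D.shape[1]]
    P=np.stack([(u-cx)/f*D,(v-cy)/f*D,D],-1)
    return (P-t)@R
def proj(n,X):
    f,cx,cy,R,t=K(n); c=R@np.array(X)+t
    return c[0]/c[2]*f+cx,c[1]/c[2]*f+cy
E
python3 - <<'E'
from h import *
for n in('side','top'):
    im,D=cams.grab_frame(n); cv2.imwrite(f'pics/{n}0.png',im); np.save(f'pics/{n}0.npy',D)
    f,cx,cy,R,t=K(n); print(n,f,cx,cy,-R.T@t,R[2])
s=robot.read_state(); print(s['clock'],s['ee_pos'],s['tcp_rot'],s['grip_width'])
E
```

```text
pics
steer.py
workcell.py
side 466.9885675334131 277.35722226959797 210.9485001158659 [ 0.37897979 -1.19654224  0.98574208] [ 0.14128854  0.81289684 -0.56500998]
top 529.8022302555319 273.8600058133934 219.84486103421256 [0.26827811 0.03264478 1.67063214] [ 0.20863168  0.00737216 -0.9779665 ]
0.1 [0.24255081 0.57564277 0.22182813] [-1.79926505e+02  2.17307925e-03  1.57149536e+02] 1.0033059905633284
```

View pics/top0.png

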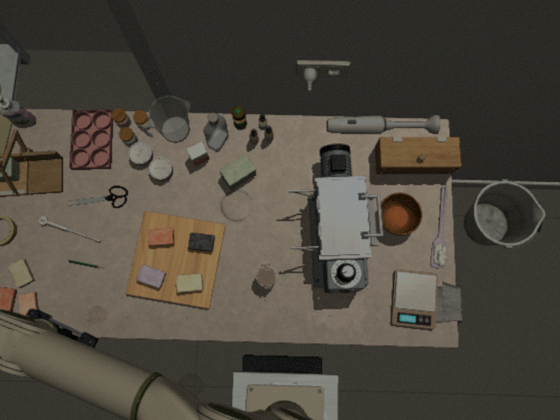

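View pics/side0.png

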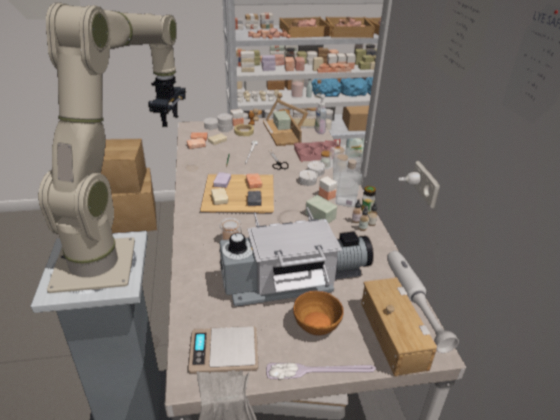

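Top view: four bars on the board, orange (160,237), black (202,243), lilac (151,276) and yellow (189,284). The shut tray is at (343,220), its bar at (378,215) and the knob at (347,271). I'll zoom in and measure next.

Run:
```python
from h import *
T=cv2.imread('pics/top0.png'); S=cv2.imread('pics/side0.png')
a=cv2.resize(T[245:300,310:385],None,fx=5,fy=5,interpolation=3)
b=cv2.resize(S[225:300,215:345],None,fx=5,fy=5,interpolation=3)
c=cv2.resize(T[170:290,300:400],None,fx=4,fy=4,interpolation=3)
o=np.zeros((600,800,3),np.uint8); o[:275,:375]=a; 
b=cv2.resize(b,(420,242)); o[300:542,:420]=b; o[:480,400:800]=np.where(o[:480,400:800]>0,o[:480,400:800],c)
cv2.imwrite('pics/z0.png',np.clip(o*1.5,0,255).astype(np.uint8))
P=cloud('top',np.load('pics/top0.npy'))
hsv=cv2.cvtColor(T,cv2.COLOR_BGR2HSV)
for n,(u,v) in dict(orange=(160,237),black=(202,243),lilac=(151,276),yellow=(189,284),board=(178,255),log=(238,173),jar=(265,278),deck=(322,262),knob=(347,271),tray=(343,220),bowl=(400,215),bar=(379,214),table=(110,220)).items():
    print(n,T[v,u],hsv[v,u],P[v-1:v+2,u-1:u+2].reshape(-1,3).mean(0).round(3))
```

```text
orange [ 61  87 142] [ 10 145 142] [0.551 0.398 0.044]
black [51 52 52] [30  5 52] [0.535 0.266 0.044]
lilac [117 113 122] [167  19 122] [0.428 0.417 0.046]
yellow [103 135 142] [ 25  70 142] [0.407 0.299 0.044]
board [ 67 106 138] [ 16 131 138] [0.499 0.343 0.018]
log [102 124 119] [ 37  45 124] [0.761 0.163 0.059]
jar [69 79 93] [13 66 93] [0.429 0.066 0.081]
deck [30 35 33] [42 36 35] [ 0.487 -0.108  0.04 ]
knob [126 134 130] [ 45  15 134] [ 0.444 -0.165  0.188]
tray [137 144 140] [ 47  12 144] [ 0.595 -0.157  0.162]
bowl [ 41  70 122] [ 11 169 122] [ 0.647 -0.357  0.021]
bar [114 117 118] [ 23   9 118] [ 0.614 -0.26   0.171]
table [ 93 107 117] [ 18  52 117] [ 0.61   0.574 -0.002]
```

View pics/z0.png

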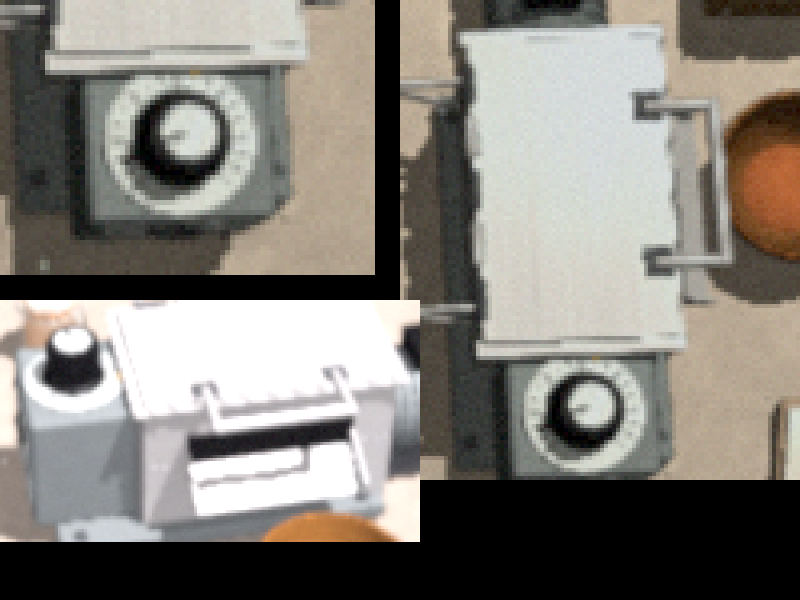

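```bash
cat > dial.py <<'E'
from h import *
def rect(n,im,c,z,yaw,sc=5000,half=0.06):
    # ortho view at plane z centred at c, up = mill +x, right = mill -y
    q=np.array([[1,1],[1,-1],[-1,-1],[-1,1]])*half; cs,sn=np.cos(yaw),np.sin(yaw)
    src=np.float32([proj(n,[c[0]+a*cs-b*sn,c[1]+a*sn+b*cs,z]) for a,b in q]); N=int(2*half*sc)
    dst=np.float32([[0,0],[N,0],[N,N],[0,N]])
    return cv2.warpPerspective(im,cv2.getPerspectiveTransform(src,dst),(N,N),flags=cv2.INTER_CUBIC)
E
python3 - <<'E'
from dial import *
T=cv2.imread('pics/top0.png');D=np.load('pics/top0.npy');P=cloud('top',D)
for n in('top','side'):
    D=np.load(f'pics/{n}0.npy');P=cloud(n,D)
    m=(P[...,2]>.155)&(P[...,2]<.17)&(abs(P[...,0]-.595)<.13)&(abs(P[...,1]+.157)<.085)&(D>0)
    m=cv2.morphologyEx(m.astype(np.uint8),cv2.MORPH_OPEN,np.ones((5,5)))
    pts=P[m>0][:,:2].astype(np.float32); r=cv2.minAreaRect(pts*1000); print(n,'tray',len(pts),r,P[m>0][:,2].mean())
    k=(P[...,2]>.184)&(P[...,2]<.2)&(np.hypot(P[...,0]-.444,P[...,1]+.165)<.035)&(D>0)
    print('knob',k.sum(),P[k].mean(0), cv2.minEnclosingCircle(P[k][:,:2].astype(np.float32)*1000))
    b=(P[...,2]>.165)&(P[...,2]<.178)&(P[...,1]<-.247)&(P[...,1]>-.29)&(abs(P[...,0]-.6)<.1); print('bar',b.sum(),P[b].mean(0),cv2.fitLine(P[b][:,:2].astype(np.float32),2,0,.01,.01).ravel())
E
```

```text
top tray 2712 ((605.224365234375, -155.19552612304688), (241.30079650878906, 149.27586364746094), 3.5059337615966797) 0.16402991439540554
knob 201 [ 0.4446954  -0.16493875  0.18960442] ((444.3067932128906, -165.34339904785156), 23.454946517944336)
bar 148 [ 0.61052932 -0.25974406  0.16930712] [ 0.9990872   0.04271732  0.6105293  -0.25974405]
side tray 2632 ((607.5445556640625, -155.0128631591797), (242.08587646484375, 152.37843322753906), 3.1203622817993164) 0.16513257857502445
knob 152 [ 0.44639864 -0.16811047  0.18983532] ((445.8127136230469, -165.14117431640625), 24.641986846923828)
bar 161 [ 0.61102946 -0.26168305  0.16916263] [ 0.99891025  0.04667242  0.61102945 -0.26168305]
```

Run:
```python
from dial import *
o=[]
for n in('top','side'):
    im=cv2.imread(f'pics/{n}0.png')
    for z in(.151,.190):
        r=cv2.convertScaleAbs(rect(n,im,(.4452,-.165),z,np.radians(3.2)),alpha=1.5)
        r=cv2.resize(r,(400,400)); r=r[50:350]; 
        c=(200,150)
        cv2.circle(r,c,int(.037/.12*400),(0,0,255),1)
        o.append(r)
cv2.imwrite('pics/d0.png',np.vstack([np.hstack(o[:2]),np.hstack(o[2:])]))
```

```text
(no output)
```

View pics/d0.png

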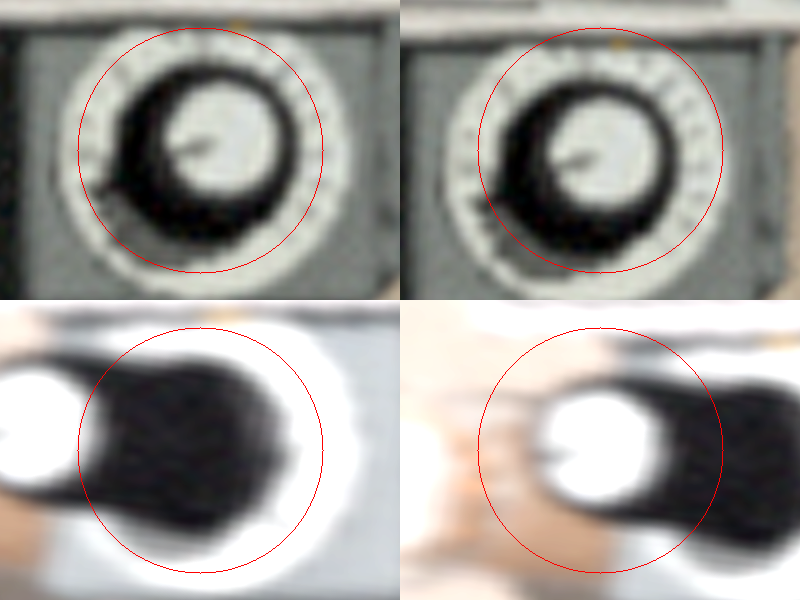

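```bash
cat > go.py <<'E'
import sys
from h import *
# go.py x y z yaw : tool-axis deltas from the measured pose, then row count
s=robot.read_state(); p=np.array(s['ee_pos']); th=np.radians(s['tcp_rot'][2])
for a in sys.argv[1:]:
    x=[float(k) for k in a.split(',')]
    d=np.array(x[:3])-p; c,n=np.cos(th),np.sin(th)
    print(a,'dx dy dz',np.round([c*d[0]+n*d[1],n*d[0]-c*d[1],-d[2]],4),'rows',np.linalg.norm(d)/.0417)
    p=np.array(x[:3])
print(s['clock'],p.round(4),np.round(s['tcp_rot'],1),'q',np.round(s['q'],0),'w',s['grip_width'],s['grasp_force'],s['contact_force'])
E
python3 - <<'E'
from dial import *
for n in('top','side'):
    im=cv2.imread(f'pics/{n}0.png'); h=cv2.cvtColor(im,cv2.COLOR_BGR2HSV)
    u,v=map(int,proj(n,[.484,-.168,.152]))
    w=h[v-6:v+7,u-8:u+9]; ys,xs=np.where((w[...,1]>75)&(w[...,2]>60)&(w[...,0]>10)&(w[...,0]<32))
    for y,x in zip(ys,xs):
        X=ray(n,u-8+x,v-6+y,.152); d=X[:2]-[.4452,-.165]; print(n,u-8+x,v-6+y,w[y,x],d.round(4),np.degrees(np.arctan2(d[1],d[0]))-3.2)
E
python3 go.py 0.45,0.5,0.25 0.4455,-0.165,0.25 0.4455,-0.165,0.168
```

```text
top 348 259 [ 21 104  88] [ 0.0375 -0.008 ] -15.169871843268982
top 349 259 [21 90 85] [ 0.0376 -0.0108] -19.275336778989107
0.45,0.5,0.25 dx dy dz [-0.2205  0.0109 -0.0282] rows 5.33812345026369
0.4455,-0.165,0.25 dx dy dz [-0.2541 -0.6146 -0.    ] rows 15.947607323491958
0.4455,-0.165,0.168 dx dy dz [0.    0.    0.082] rows 1.9664268585131892
0.1 [ 0.4455 -0.165   0.168 ] [-179.9    0.   157.1] q [-68.  19.  -4.  84.   1.  77.  -5.] w 1.0033059905633284 0.0 [ 0.0201297  -0.18408588 -0.2930645 ]
```

```bash
python3 steer.py '[[1,-0.037,0.002,-0.005,0],[1,-0.037,0.002,-0.005,0],[1,-0.037,0.002,-0.005,0],[1,-0.037,0.002,-0.005,0],[1,-0.037,0.002,-0.005,0],[1,-0.037,0.002,-0.003,0],[1,-0.015,-0.036,0,0],[1,-0.015,-0.036,0,0],[1,-0.015,-0.036,0,0],[1,-0.015,-0.036,0,0]]' 30
python3 steer.py '[[1,-0.015,-0.036,0,0],[1,-0.015,-0.036,0,0],[1,-0.015,-0.036,0,0],[1,-0.015,-0.036,0,0],[1,-0.015,-0.036,0,0],[1,-0.015,-0.036,0,0],[1,-0.015,-0.036,0,0],[1,-0.015,-0.036,0,0],[1,-0.015,-0.036,0,0],[1,-0.015,-0.036,0,0]]'
python3 go.py 0.4455,-0.165,0.25 0.4455,-0.165,0.168
```

```text
clock: 0.93
ee_pos: [0.4511, 0.3428, 0.2497]
tcp_rot: [-179.9, -0.0, 157.1]
contact_force: [0.5, 0.1, 0.6]
grip_width: 1.004
grasp_force: 0.0
clock: 1.77
ee_pos: [0.4491, -0.047, 0.2504]
tcp_rot: [180.0, -0.0, 157.2]
contact_force: [1.4, 0.3, 0.4]
grip_width: 1.001
grasp_force: 0.0
0.4455,-0.165,0.25 dx dy dz [-0.0425 -0.1101  0.0004] rows 2.83039600697609
0.4455,-0.165,0.168 dx dy dz [0.    0.    0.082] rows 1.9664268585131892
1.7667 [ 0.4455 -0.165   0.168 ] [180.   -0.  157.2] q [-25.  -6.  24. 107.   2.  78.  65.] w 1.0012727576637914 0.0 [1.40178173 0.32289096 0.36775734]
```

```bash
python3 steer.py '[[1,-0.014,-0.036,0,5],[1,-0.014,-0.036,0,0],[1,-0.014,-0.036,0,0],[1,0,0,0,0],[1,0,0,0,0]]'
python3 go.py 0.4455,-0.165,0.25 0.4455,-0.165,0.168
```

```text
clock: 2.18
ee_pos: [0.439, -0.1626, 0.2504]
tcp_rot: [180.0, -0.0, 151.9]
contact_force: [0.5, 1.4, -0.6]
grip_width: 1.0
grasp_force: 0.0
0.4455,-0.165,0.25 dx dy dz [-0.0069  0.0009  0.0004] rows 0.16602563228018066
0.4455,-0.165,0.168 dx dy dz [0.    0.    0.082] rows 1.9664268585131892
2.1833 [ 0.4455 -0.165   0.168 ] [180.   -0.  151.9] q [-19.  -4.  32. 105.   2.  78.  75.] w 1.000117080741124 0.0 [ 0.5341463   1.3719295  -0.60401444]
```

```bash
python3 steer.py '[[1,-0.007,0.001,0,0],[1,0,0,0.028,0],[1,0,0,0.028,0],[1,0,0,0.026,0],[1,0,0,0,0],[0.4,0,0,0,0],[0.4,0,0,0,0],[0.4,0,0,0,0],[0.4,0,0,0,0],[0.4,0,0,0,0]]' 30
python3 go.py 0.4455,-0.165,0.168
```

```text
clock: 3.02
ee_pos: [0.4471, -0.1629, 0.1695]
tcp_rot: [179.9, 0.1, 152.2]
contact_force: [0.4, 0.5, -0.5]
grip_width: 0.706
grasp_force: 0.0
0.4455,-0.165,0.168 dx dy dz [ 0.0004 -0.0026  0.0015] rows 0.07272258203043078
3.0167 [ 0.4455 -0.165   0.168 ] [1.799e+02 1.000e-01 1.522e+02] q [-18.   1.  34. 111.  -1.  68.  78.] w 0.7061845089586598 0.0 [ 0.44472874  0.46071967 -0.53195556]
```

```bash
python3 steer.py '[[0.4,0,-0.0025,0.001,0],[0.4,0,0,0,0],[0.4,0,0,0,0],[0.4,0,0,0,0],[0.4,0,0,0,0],[0.4,0,0,0,0]]' 30
python3 go.py
```

```text
clock: 3.52
ee_pos: [0.4455, -0.1649, 0.1677]
tcp_rot: [180.0, 0.0, 152.2]
contact_force: [0.5, 2.6, 3.7]
grip_width: 0.512
grasp_force: 30.0
3.5167 [ 0.4455 -0.1649  0.1677] [180.    0.  152.2] q [-18.   1.  34. 111.  -1.  68.  78.] w 0.5118400703550369 30.03375574364327 [0.54740859 2.61626204 3.70749928]
```

```bash
python3 steer.py '[[0.4,0,0,0,6],[0.4,0,0,0,6],[0.4,0,0,0,6],[0.4,0,0,0,6],[0.4,0,0,0,6],[0.4,0,0,0,6],[0.4,0,0,0,6],[0.4,0,0,0,6],[0.4,0,0,0,6],[0.4,0,0,0,6]]'
python3 steer.py '[[0.4,0,0,0,6],[0.4,0,0,0,6],[0.4,0,0,0,6],[0.4,0,0,0,6],[0.4,0,0,0,6],[0.4,0,0,0,6],[0.4,0,0,0,6],[0.4,0,0,0,6],[0.4,0,0,0,6],[0.4,0,0,0,6]]'
python3 steer.py '[[0.4,0,0,0,0],[0.4,0,0,0,0],[0.8,0,0,0,0],[0.8,0,0,0,0],[0.8,0,0,0,0],[0.8,0,0,0,0],[0.8,0,0,-0.04,0],[0.8,0,0,-0.04,0],[0.8,0,0,0,0]]'
python3 go.py
```

```text
clock: 4.35
ee_pos: [0.4444, -0.1655, 0.1677]
tcp_rot: [-179.9, -0.0, 91.8]
contact_force: [-6.0, 0.9, 7.3]
grip_width: 0.508
grasp_force: 30.1
clock: 5.18
ee_pos: [0.4434, -0.1649, 0.1676]
tcp_rot: [-179.8, 0.2, 31.8]
contact_force: [-12.5, 4.0, 13.0]
grip_width: 0.509
grasp_force: 30.1
clock: 5.93
ee_pos: [0.448, -0.1662, 0.2541]
tcp_rot: [179.7, -0.4, 32.1]
contact_force: [0.6, -0.2, 0.4]
grip_width: 0.792
grasp_force: 0.0
5.9333 [ 0.448  -0.1662  0.2541] [179.7  -0.4  32.1] q [-21.  -3.  35. 104.   2.  78. -44.] w 0.7921776814360227 0.0 [ 0.55856757 -0.23544584  0.38756418]
```

```bash
python3 steer.py '[[0.4,0,0,0,6],[0.4,0,0,0,6],[0.4,0,0,0,6],[0.4,0,0,0,6],[0.4,0,0,0,5],[0.4,0,0,0,0]]'
python3 go.py 0.613,-0.263,0.25 0.613,-0.263,0.15
```

```text
clock: 6.43
ee_pos: [0.4453, -0.1652, 0.2475]
tcp_rot: [180.0, -0.0, 2.9]
contact_force: [0.4, 1.3, -0.1]
grip_width: 0.451
grasp_force: 0.0
0.613,-0.263,0.25 dx dy dz [ 0.1625  0.1061 -0.0025] rows 4.6543939889727515
0.613,-0.263,0.15 dx dy dz [0.  0.  0.1] rows 2.3980815347721824
6.4333 [ 0.613 -0.263  0.15 ] [180.   -0.    2.9] q [-20.  -3.  34. 105.   2.  77. -73.] w 0.4508479242688361 0.0 [ 0.36610479  1.26451758 -0.10476549]
```

```bash
python3 steer.py '[[0.4,0.0325,0.0212,0,0],[0.4,0.0325,0.0212,0,0],[0.4,0.0325,0.0212,0,0],[0.4,0.0325,0.0212,0,0],[0.4,0.0325,0.0212,0,0],[0.4,0,0,0,0],[0.4,0,0,0,0]]'
python3 go.py 0.613,-0.263,0.25 0.613,-0.263,0.15
python3 - <<'E'
from dial import *
o=[]
for n in('top','side'):
    im,D=cams.grab_frame(n); cv2.imwrite(f'pics/{n}1.png',im)
    r=cv2.convertScaleAbs(rect(n,im,(.4452,-.165),.151,np.radians(3.2)),alpha=1.5)
    o.append(cv2.resize(r,(400,400)))
cv2.imwrite('pics/d1.png',np.hstack(o))
E
```

```text
clock: 7.02
ee_pos: [0.6139, -0.2629, 0.2446]
tcp_rot: [179.9, 0.3, 3.3]
contact_force: [-0.7, 0.3, -0.9]
grip_width: 0.398
grasp_force: 0.0
0.613,-0.263,0.25 dx dy dz [-0.0009  0.0001 -0.0054] rows 0.13234136246142358
0.613,-0.263,0.15 dx dy dz [0.  0.  0.1] rows 2.3980815347721824
7.0167 [ 0.613 -0.263  0.15 ] [179.9   0.3   3.3] q [ -7.  27.  38.  76. -17.  82. -56.] w 0.3977488079791763 0.0 [-0.66873904  0.25289174 -0.90623554]
```

View pics/d1.png

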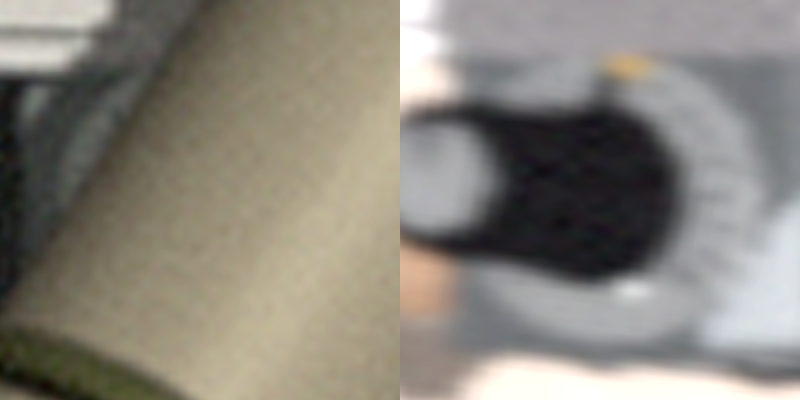

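```bash
python3 steer.py '[[0.4,0,0,0.03,0],[0.4,0,0,0.03,0],[0.4,0,0,0.03,0],[0.4,0,0,0.004,0],[0,0,0,0,0],[0,0,0,0,0],[0,0,0,0,0],[0,0,0,0,0],[0,0,0,0,0],[0,0,0,0,0]]' 35
python3 go.py
```

```text
clock: 7.95
ee_pos: [0.6142, -0.2603, 0.1555]
tcp_rot: [-179.9, -0.1, 3.2]
contact_force: [-2.9, 6.5, 9.0]
grip_width: 0.113
grasp_force: 35.0
7.95 [ 0.6142 -0.2603  0.1555] [-1.799e+02 -1.000e-01  3.200e+00] q [ -7.  30.  37.  83. -18.  73. -55.] w 0.11329357814299387 35.00978887081146 [-2.94536621  6.53936274  9.01552519]
```

```bash
python3 steer.py '[[0,0,-0.0027,-0.0309,0],[0,0,-0.008,-0.03,0],[0,0,-0.0131,-0.0281,0],[0,0,-0.0178,-0.0254,0],[0,0,-0.0219,-0.0219,0],[0,0,-0.0254,-0.0178,0],[0,0,-0.0281,-0.0131,0],[0,0,-0.03,-0.008,0],[0,0,-0.0309,-0.0027,0]]'
python3 go.py
```

```text
clock: 8.7
ee_pos: [0.6036, -0.088, 0.3367]
tcp_rot: [179.7, -0.4, 2.9]
contact_force: [-3.2, -7.3, 2.2]
grip_width: 0.114
grasp_force: 35.1
8.7 [ 0.6036 -0.088   0.3367] [179.7  -0.4   2.9] q [-25.  17.  37.  77. -10.  89. -76.] w 0.11374266959191195 35.091519355773926 [-3.15815007 -7.34158805  2.17130128]
```

```bash
python3 steer.py '[[0,0,-0.0309,0.0027,0],[0,0,-0.03,0.008,0],[0,0,-0.0281,0.0131,0],[0,0,-0.0254,0.0178,0],[0,0,-0.0219,0.0219,0],[0,0,-0.0178,0.0254,0],[0,0,-0.0131,0.0281,0],[0,0,-0.008,0.03,0],[0,0,-0.0027,0.031,0],[0,0,0,0.0,0]]'
python3 go.py
```

```text
clock: 9.53
ee_pos: [0.5927, 0.0951, 0.15]
tcp_rot: [-180.0, 0.1, 3.3]
contact_force: [-0.1, 6.6, -5.2]
grip_width: 0.11
grasp_force: 35.0
9.5333 [0.5927 0.0951 0.15  ] [-1.8e+02  1.0e-01  3.3e+00] q [-38.  20.  30.  94. -11.  68. -92.] w 0.11018727733629315 35.03134489059448 [-0.13144894  6.60364838 -5.22249654]
```

```bash
python3 steer.py '[[0,0,0,0.005,0],[0,0,0,0.0,0],[0.35,0,0,0,0],[0.35,0,0,0,0],[0.35,0,0,0,0],[0.35,0,0,0,0],[0.35,0,0,-0.035,0],[0.35,0,0,-0.035,0],[0.35,0,0,-0.035,0],[0.35,0,0,0,0]]'
python3 go.py
cat > look.py <<'E'
import sys
from dial import *
k=sys.argv[1]; o=[]
for n in('top','side'):
    im,D=cams.grab_frame(n); cv2.imwrite(f'pics/{n}{k}.png',im); np.save(f'pics/{n}{k}.npy',D)
    r=cv2.convertScaleAbs(rect(n,im,(.4452,-.165),.151,np.radians(3.2)),alpha=1.4)
    o.append(cv2.resize(r,(400,400),interpolation=cv2.INTER_CUBIC))
cv2.imwrite(f'pics/d{k}.png',np.hstack(o))
E
python3 look.py 2
```

```text
clock: 10.37
ee_pos: [0.5967, 0.0928, 0.2612]
tcp_rot: [-179.9, -0.6, 3.1]
contact_force: [0.8, -0.8, 0.1]
grip_width: 0.348
grasp_force: 0.0
10.3667 [0.5967 0.0928 0.2612] [-179.9   -0.6    3.1] q [-38.  16.  31.  86.  -8.  80. -94.] w 0.3477084038049493 0.0 [ 0.82150522 -0.78873359  0.06582325]
```

View pics/d2.png

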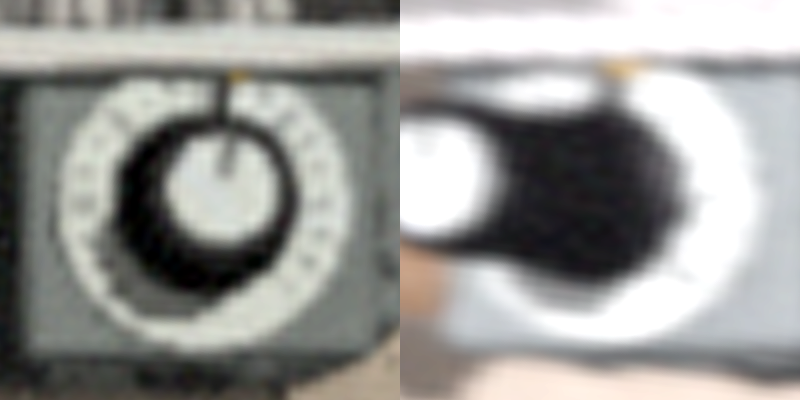

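View pics/top2.png

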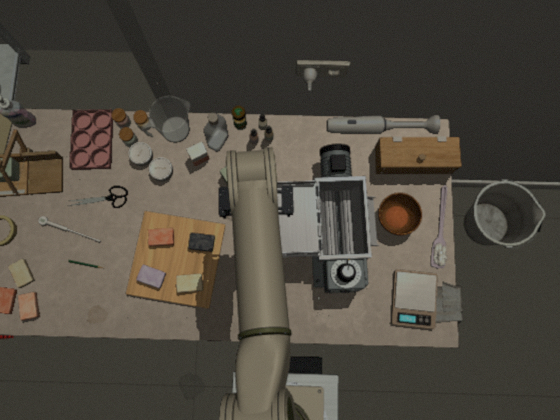

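Top view: the tray is open at (300,215) and the arm covers the view in the middle. In the dial crop the pointer is at (223,88) and the tab at (238,75), so the pointer is a few degrees short. I'll measure how many.

```bash
cat > ang.py <<'E'
import sys
from dial import *
k=sys.argv[1]
for n in('top','side'):
    im=cv2.imread(f'pics/{n}{k}.png')
    for C in((.4452,-.165),):
      pl=rect(n,im,C,.149,np.radians(3.2)).astype(float); N=600; yy,xx=np.mgrid[:N,:N]
      X=(300-yy)/5000; Y=(300-xx)/5000; r=np.hypot(X,Y); a=np.degrees(np.arctan2(Y,X))
      # plate centre: blob of bright plate rim outline
      hs=cv2.cvtColor(pl.clip(0,255).astype(np.uint8),cv2.COLOR_BGR2HSV)
      sel=(abs(a)<35)&(r>.034)&(r<.046)
      w=np.clip(pl[...,2]-pl[...,0]-25,0,None)*sel
      tx,ty=(w*X).sum()/w.sum(),(w*Y).sum()/w.sum()
      print(n,'tab xy',tx,ty,'ang',np.degrees(np.arctan2(ty,tx)))
      g=pl.mean(2); 
      for lo,hi in((.031,.033),(.033,.035),(.035,.037)):
        s=(abs(a)<30)&(r>lo)&(r<hi); base=np.percentile(g[s],70); w=np.clip(base*.7-g,0,None)*s
        print('  pointer',lo,(w*a).sum()/w.sum(),w.sum())
E
python3 ang.py 2
python3 - <<'E'
from h import *
# ellipse centre of plate on top view: white pixels
im=cv2.imread('pics/top2.png'); 
u,v=proj('top',[.4452,-.165,.149]); print(u,v)
g=im.min(2); m=np.zeros_like(g); U,V=int(u),int(v); m[V-18:V+18,U-18:U+18]=(g[V-18:V+18,U-18:U+18]>105)
V0=[ ]
n,l,st,c=cv2.connectedComponentsWithStats(m)
for i in range(1,n): print(st[i],c[i])
E
```

```text
top tab xy 0.03739918088737201 -0.011583822525597271 ang -17.20956512034474
  pointer 0.031 -11.602009496108856 10440.933333333327
  pointer 0.033 -11.289101283649 10680.266666666661
  pointer 0.035 -8.490695350644378 15407.833333333328
side tab xy 0.039836735350933676 -0.004178589826142949 ang -5.988022179863026
  pointer 0.031 0.6111293938283621 3228.1333333333264
  pointer 0.033 -1.305919961720401 4226.919999999985
  pointer 0.035 -0.7952344351758647 5449.199999999993
345.1022272708412 272.03175857949145
[327 254  36   5 143] [344.39160839 255.76223776]
[331 260  31  28 335] [346.92238806 272.42686567]
[342 266  11  11  91] [347.41758242 270.71428571]
```

```bash
python3 go.py 0.4455,-0.165,0.25 0.4455,-0.165,0.168
python3 steer.py '[[0.75,-0.0225,0.0355,0,0],[0.75,-0.0225,0.0355,0,0],[0.75,-0.0225,0.0355,0,0],[0.75,-0.0225,0.0355,0,0],[0.75,-0.0225,0.0355,0,0],[0.75,-0.0225,0.0355,0,0],[0.75,-0.0225,0.0355,0,0],[0.75,0,0,0,0],[0.75,0,0,0,0]]' 30
python3 go.py 0.4455,-0.165,0.168
```

```text
0.4455,-0.165,0.25 dx dy dz [-0.163   0.2494  0.0052] rows 7.1466179672268435
0.4455,-0.165,0.168 dx dy dz [0.    0.    0.082] rows 1.9664268585131892
10.4667 [ 0.4455 -0.165   0.168 ] [-179.9   -0.2    3.1] q [-38.  16.  31.  86.  -8.  80. -94.] w 0.3507423930578562 0.0 [-0.16417377  1.02510884 -0.52453818]
clock: 11.22
ee_pos: [0.45, -0.1633, 0.2528]
tcp_rot: [-179.9, 0.0, 2.9]
contact_force: [-0.5, 0.3, 0.5]
grip_width: 0.748
grasp_force: 0.0
0.4455,-0.165,0.168 dx dy dz [-0.0045  0.0015  0.0848] rows 2.0374515511082842
11.2167 [ 0.4455 -0.165   0.168 ] [-179.9    0.     2.9] q [-27.  -3.  41. 104.   2.  78. -74.] w 0.747774419138008 0.0 [-0.52143984  0.2599934   0.47588925]
```

```bash
python3 steer.py '[[0.75,-0.0045,0.0015,0.025,0],[0.75,0,0,0.03,0],[0.75,0,0,0.03,0],[0.4,0,0,0,0],[0.4,0,0,0,0],[0.4,0,0,0,0],[0.4,0,0,0,0],[0.4,0,0,0,0],[0.4,0,0,0,0],[0.4,0,0,0,0]]' 30
python3 go.py
```

```text
clock: 12.05
ee_pos: [0.4482, -0.1639, 0.17]
tcp_rot: [180.0, -0.2, 3.1]
contact_force: [0.2, -4.0, 6.2]
grip_width: 0.511
grasp_force: 30.0
12.05 [ 0.4482 -0.1639  0.17  ] [180.   -0.2   3.1] q [-27.   1.  42. 111.  -1.  68. -71.] w 0.5107863078583949 30.001137256622314 [ 0.16821908 -4.01291336  6.2432926 ]
```

```bash
python3 steer.py '[[0.4,0,0,0,3],[0.4,0,0,0,3],[0.4,0,0,0,0],[0.4,0,0,0,0],[0.8,0,0,0,0],[0.8,0,0,0,0],[0.8,0,0,0,0],[0.8,0,0,-0.04,0],[0.8,0,0,-0.04,0],[0.8,0,0,0,0]]' 30
python3 steer.py '[[0.8,0,-0.04,0,0],[0.8,0,-0.04,0,0],[0.8,0,-0.04,0,0],[0.8,0,-0.04,0,0],[0.8,0,-0.04,0,0],[0.8,0,-0.04,0,0],[0.8,0,-0.02,0,0],[0.8,0,0,0,0]]'
python3 look.py 3; python3 ang.py 3; python3 go.py
```

```text
clock: 12.88
ee_pos: [0.4495, -0.1636, 0.2547]
tcp_rot: [-180.0, -0.5, -2.9]
contact_force: [0.4, 0.3, 0.5]
grip_width: 0.786
grasp_force: 0.0
clock: 13.55
ee_pos: [0.459, 0.1022, 0.2479]
tcp_rot: [-180.0, 0.1, -2.4]
contact_force: [-0.2, -0.6, -0.2]
grip_width: 0.802
grasp_force: 0.0
top tab xy 0.03728224561403509 -0.01178161403508772 ang -17.537129206998635
  pointer 0.031 -18.010320819083027 5562.333333333332
  pointer 0.033 -17.82922933210122 3263.6666666666642
  pointer 0.035 -8.012271713286621 3145.5999999999967
side tab xy 0.03983589478223372 -0.0042263561880120735 ang -6.056093560492932
  pointer 0.031 3.364131576012999 1337.3999999999985
  pointer 0.033 -5.131093138657764 3716.566666666667
  pointer 0.035 -3.66458459689701 3390.286666666654
13.65 [0.4596 0.0971 0.2481] [180.    0.   -2.7] q [ -41.   -3.   23.  105.    1.   78. -111.] w 0.8028731686515339 0.0 [ 0.24367036 -0.12494026  0.11815702]
```

View pics/d3.png

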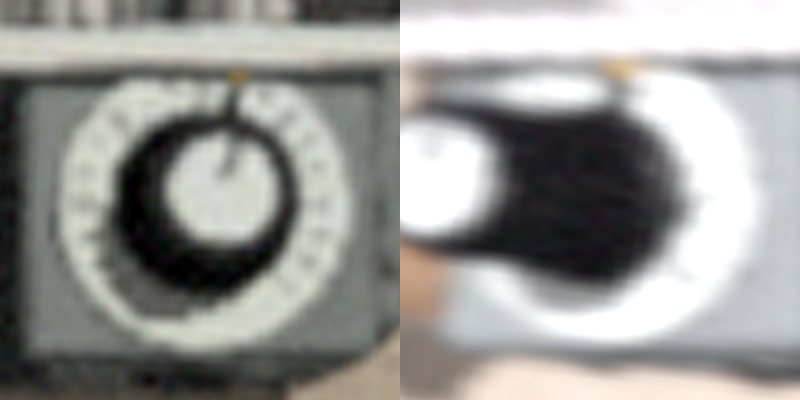

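The pointer now lines up with the tab at (238,77) in the crop. Next, the bars and the tray.

```bash
cat > bars.py <<'E'
import sys
from h import *
k=sys.argv[1]
def find(k,views=('top','side'),zlo=.034,zhi=.056,box=(.33,.66,.2,.52)):
  for n in views:
    im=cv2.imread(f'pics/{n}{k}.png'); P=cloud(n,np.load(f'pics/{n}{k}.npy'))
    m=((P[...,2]>zlo)&(P[...,2]<zhi)&(P[...,0]>box[0])&(P[...,0]<box[1])&(P[...,1]>box[2])&(P[...,1]<box[3])).astype(np.uint8)
    N,l,st,c=cv2.connectedComponentsWithStats(m,connectivity=4)
    for i in range(1,N):
        if st[i,4]<60: continue
        p=P[l==i]; q=p[p[:,2]>np.median(p[:,2])-.006]
        r=cv2.minAreaRect((q[:,:2]*1000).astype(np.float32)); (w,h),a=r[1],r[2]
        if w<h: a-=90   # direction of long side
        print(n,'px',c[i].round(),'n',st[i,4],'ctr',np.round(np.array(r[0])/1000,4),'size',np.round([w,h]),'long dir deg',round((a+90)%180-90,1),'z',np.median(p[:,2]).round(4),im[l==i].mean(0).round())
find(k)
E
python3 bars.py 3
python3 - <<'E'
from h import *
for n in('top','side'):
    P=cloud(n,np.load(f'pics/{n}3.npy'))
    # tray in mill frame
    c,s=np.cos(np.radians(3.2)),np.sin(np.radians(3.2)); d=P[...,:2]-[.607,-.156]
    X=d[...,0]*c+d[...,1]*s; Y=-d[...,0]*s+d[...,1]*c; Z=P[...,2]
    m=(Z>.185)&(Z<.2)&(Y>.06)&(Y<.23)&(abs(X)<.14)
    print(n,'rim',m.sum(),np.percentile(X[m],[2,98]),np.percentile(Y[m],[2,98]),np.median(Z[m]))
    f=(abs(X)<.08)&(Y>.09)&(Y<.18)&(Z>.15)&(Z<.18); print('floor',f.sum(),np.median(Z[f]))
E
```

```text
top px [160. 236.] n 410 ctr [0.554  0.3987] size [53. 79.] long dir deg -88.6 z 0.0427 [ 71.  96. 144.]
top px [200. 241.] n 407 ctr [0.5421 0.2719] size [77. 53.] long dir deg 85.1 z 0.0424 [49. 53. 55.]
top px [150. 276.] n 426 ctr [0.4306 0.4204] size [81. 52.] long dir deg 73.4 z 0.0425 [120. 117. 128.]
top px [189. 282.] n 429 ctr [0.4132 0.3011] size [53. 79.] long dir deg -83.4 z 0.0425 [107. 138. 145.]
side px [222. 178.] n 164 ctr [0.4333 0.4204] size [87. 55.] long dir deg 71.2 z 0.0438 [189. 177. 190.]
side px [254. 179.] n 154 ctr [0.558  0.3997] size [54. 85.] long dir deg -84.3 z 0.0438 [126. 156. 214.]
side px [219. 194.] n 185 ctr [0.4162 0.3016] size [53. 85.] long dir deg -82.5 z 0.0437 [171. 197. 213.]
top rim 153 [-0.10651998  0.1037409 ] [0.07874205 0.20161441] 0.19157181382183633
floor 1633 0.16453506057212158
side rim 252 [-0.10465385  0.10476766] [0.08314925 0.20648115] 0.19110669939249478
floor 848 0.16591051139537322
```

```bash
python3 steer.py '[[0.9,0,0,0,-7],[0.9,0,0,0,-7],[0.9,0,0,0,-7],[0.9,0,0,0,-7],[0.9,0,0,0,-7],[0.9,0,0,0,-7],[0.9,0,0,0,-7],[0.9,0,0,0,-7],[0.9,0,0,0,-7],[0.9,0,0,0,-7]]' 30
python3 steer.py '[[0.9,0,0,0,-7],[0.9,0,0,0,-7],[0.9,0,0,0,-7],[0.9,0,0,0,-7],[0.9,0,0,0,-1.5],[0.9,0,0,0,0]]'
python3 go.py .4145,.301,.12 .4145,.301,.024
```

```text
clock: 14.48
ee_pos: [0.4599, 0.095, 0.2485]
tcp_rot: [-180.0, -0.0, 67.4]
contact_force: [-0.4, -0.2, -0.3]
grip_width: 0.899
grasp_force: 0.0
clock: 14.98
ee_pos: [0.46, 0.0951, 0.2485]
tcp_rot: [-180.0, -0.0, 96.6]
contact_force: [-1.2, -0.5, -0.1]
grip_width: 0.904
grasp_force: 0.0
.4145,.301,.12 dx dy dz [ 0.2097 -0.0215  0.1285] rows 5.920992900900962
.4145,.301,.024 dx dy dz [0.    0.    0.096] rows 2.302158273381295
14.9833 [0.4145 0.301  0.024 ] [-180.    -0.    96.6] q [-44.  -3.  26. 105.   1.  78. -12.] w 0.9044034734076006 0.0 [-1.24281988 -0.48532549 -0.10445379]
```

```bash
python3 steer.py '[[0.9,0.035,-0.0036,0,0],[0.9,0.035,-0.0036,0,0],[0.9,0.035,-0.0036,0.02,0],[0.9,0.035,-0.0036,0.02,0],[0.9,0.035,-0.0036,0.02,0],[0.9,0.035,-0.0036,0.02,0],[0.9,0,0,0.03,0],[0.9,0,0,0.018,0],[0.9,0,0,0,0],[0.9,0,0,0,0]]' 25
python3 go.py .4145,.301,.12 .4145,.301,.024
```

```text
clock: 15.82
ee_pos: [0.4144, 0.3015, 0.1203]
tcp_rot: [-179.9, 0.1, 96.5]
contact_force: [-0.2, 0.1, 0.7]
grip_width: 0.902
grasp_force: 0.0
.4145,.301,.12 dx dy dz [-0.0005  0.0001  0.0003] rows 0.01498218609154743
.4145,.301,.024 dx dy dz [0.    0.    0.096] rows 2.302158273381295
15.8167 [0.4145 0.301  0.024 ] [-1.799e+02  1.000e-01  9.650e+01] q [-55.  10.  15. 109.  -3.  62. -32.] w 0.9024676391434915 0.0 [-0.18285781  0.12813815  0.70662167]
```

```bash
python3 steer.py '[[0.9,0,0,0.032,0],[0.9,0,0,0.032,0],[0.9,0,0,0.031,0],[0.9,0,0,0,0],[0.9,0,0,0,0],[0.5,0,0,0,0],[0.5,0,0,0,0],[0.5,0,0,0,0],[0.5,0,0,0,0],[0.5,0,0,0,0]]' 25
python3 steer.py '[[0.5,0,0,0,0],[0.5,0,0,-0.04,0],[0.5,0,0,-0.04,0],[0.5,0,0,-0.04,0],[0.5,0,0,-0.04,0],[0.5,0,0,-0.04,0],[0.5,0,0,-0.026,0],[0.5,0,0,0,3.3],[0.5,0,0,0,0]]'
python3 go.py .5516,-.0239,.25 .5516,-.0239,.1735
```

```text
clock: 16.65
ee_pos: [0.4145, 0.3032, 0.0264]
tcp_rot: [179.9, -0.1, 96.7]
contact_force: [-0.6, -1.2, 7.2]
grip_width: 0.614
grasp_force: 25.0
clock: 17.4
ee_pos: [0.4147, 0.3031, 0.2532]
tcp_rot: [179.9, -0.1, 93.2]
contact_force: [-0.0, 0.9, -2.3]
grip_width: 0.616
grasp_force: 25.0
.5516,-.0239,.25 dx dy dz [-0.3342  0.1184  0.0032] rows 8.502187777202767
.5516,-.0239,.1735 dx dy dz [0.     0.     0.0765] rows 1.8345323741007198
17.4 [ 0.5516 -0.0239  0.1735] [ 1.799e+02 -1.000e-01  9.320e+01] q [-56.   3.  15.  99.  -1.  78. -37.] w 0.6161843423072733 25.00039905309677 [-0.04341164  0.89306947 -2.30023434]
```

```bash
python3 steer.py '[[0.5,-0.037,0.0131,0,0],[0.5,-0.037,0.0131,0,0],[0.5,-0.037,0.0131,0,0],[0.5,-0.037,0.0131,0,0],[0.5,-0.037,0.0131,0,0],[0.5,-0.037,0.0131,0,0],[0.5,-0.037,0.0131,0,0],[0.5,-0.037,0.0131,0,0],[0.5,-0.038,0.0131,0,0],[0.5,0,0,0,0]]'
python3 go.py .5516,-.0239,.175
```

```text
clock: 18.23
ee_pos: [0.5519, -0.0328, 0.2504]
tcp_rot: [-179.9, 0.2, 92.9]
contact_force: [-0.8, -1.3, -0.4]
grip_width: 0.618
grasp_force: 25.0
.5516,-.0239,.175 dx dy dz [0.0089 0.0002 0.0754] rows 1.8217106116184925
18.2333 [ 0.5516 -0.0239  0.175 ] [-179.9    0.2   92.9] q [-33.  10.  35.  94.  -5.  78.   6.] w 0.6176393526203998 24.998114705085754 [-0.79241141 -1.34003863 -0.36101431]
```

```bash
python3 steer.py '[[0.5,0.004,0,0.02,0],[0.5,0,0,0.03,0],[0.5,0,0,0.022,0],[0.5,0,0,0,0],[0.5,0,0,0,0]]'
python3 go.py .5516,-.0239,.175
```

```text
clock: 18.65
ee_pos: [0.5501, -0.0199, 0.1784]
tcp_rot: [-179.8, 0.0, 93.4]
contact_force: [-1.1, -0.4, -0.6]
grip_width: 0.618
grasp_force: 25.0
.5516,-.0239,.175 dx dy dz [-0.0041  0.0013  0.0034] rows 0.13087662622039736
18.65 [ 0.5516 -0.0239  0.175 ] [-179.8    0.    93.4] q [-32.  12.  34. 100.  -7.  70.   7.] w 0.6183669273381549 24.99337077140808 [-1.14244365 -0.43132229 -0.56577958]
```

```bash
python3 steer.py '[[0.5,0,0,0.004,0],[0.5,0,0,0,0],[0.74,0,0,0,0],[0.74,0,0,0,0],[0.74,0,0,0,0],[0.74,0,0,-0.035,0],[0.74,0,0,-0.035,0],[0.9,0,0,0,4],[0.9,0,0,0,4],[0.9,0,0,0,0]]'
python3 go.py .542,.272,.25 .542,.272,.12 .542,.272,.026
```

```text
clock: 19.48
ee_pos: [0.5515, -0.0198, 0.2463]
tcp_rot: [179.9, -0.0, 85.2]
contact_force: [0.6, -0.8, 0.4]
grip_width: 0.864
grasp_force: 0.0
.542,.272,.25 dx dy dz [ 0.29   -0.0341 -0.0037] rows 7.002357210874335
.542,.272,.12 dx dy dz [0.   0.   0.13] rows 3.117505995203837
.542,.272,.026 dx dy dz [0.    0.    0.094] rows 2.254196642685851
19.4833 [0.542 0.272 0.026] [179.9  -0.   85.2] q [-34.   9.  35.  95.  -6.  78.  -3.] w 0.8638489927705468 0.0 [ 0.64477107 -0.76469391  0.36208104]
```

```bash
python3 look.py 4; python3 bars.py 4; sed -i 's/^find(k)/if len(sys.argv)<3: find(k)\nelse: find(k,zlo=float(sys.argv[2]),zhi=float(sys.argv[3]),box=(.48,.72,-.1,.06))/' bars.py; python3 bars.py 4 .18 .21
```

```text
top px [209. 235.] n 409 ctr [0.5617 0.2448] size [77. 53.] long dir deg 85.4 z 0.0431 [49. 53. 55.]
top px [160. 236.] n 408 ctr [0.5548 0.3987] size [53. 78.] long dir deg -85.0 z 0.0426 [ 71.  96. 143.]
top px [150. 276.] n 427 ctr [0.4299 0.4205] size [79. 52.] long dir deg 72.3 z 0.0427 [120. 117. 128.]
side px [222. 178.] n 165 ctr [0.4335 0.4209] size [93. 53.] long dir deg 71.6 z 0.0437 [191. 180. 193.]
side px [258. 179.] n 63 ctr [0.5764 0.3997] size [82. 24.] long dir deg 86.5 z 0.0437 [126. 156. 212.]
side px [281. 197.] n 357 ctr [ 0.5997 -0.0145] size [211. 130.] long dir deg 4.1 z 0.1887 [139. 139. 143.]
side px [268. 207.] n 286 ctr [ 0.5537 -0.02  ] size [52. 85.] long dir deg -86.8 z 0.1897 [143. 164. 176.]
```

```bash
python3 go.py .5625,.245,.25
python3 steer.py '[[0.9,0.037,-0.0014,0,0],[0.9,0.037,-0.0014,0,0],[0.9,0.037,-0.0014,0,0],[0.9,0.037,-0.0014,0.02,0],[0.9,0.037,-0.0014,0.035,0],[0.9,0.037,-0.0014,0.035,0],[0.9,0.037,-0.0014,0.035,0],[0.9,0,0,0,0],[0.9,0,0,0,0],[0.9,0,0,0,0]]' 25
python3 go.py .5625,.245,.025
```

```text
.5625,.245,.25 dx dy dz [ 0.2649 -0.0094 -0.0045] rows 6.357308236023448
19.5833 [0.5625 0.245  0.25  ] [-180.    -0.    85.5] q [-34.   9.  35.  95.  -6.  78.  -2.] w 0.8866661125320107 0.0 [-0.83145974  0.02341476  0.53262542]
clock: 20.42
ee_pos: [0.5616, 0.2179, 0.1397]
tcp_rot: [-180.0, 0.1, 85.4]
contact_force: [0.7, -0.3, 0.5]
grip_width: 0.9
grasp_force: 0.0
.5625,.245,.025 dx dy dz [ 0.0271 -0.0013  0.1147] rows 2.825747987250444
20.4167 [0.5625 0.245  0.025 ] [-1.80e+02  1.00e-01  8.54e+01] q [-47.  21.  26.  95. -10.  67. -23.] w 0.9002911347136695 0.0 [ 0.70481839 -0.26607789  0.54842692]
```

```bash
python3 steer.py '[[0.9,0.027,-0.001,0,0],[0.9,0,0,0.038,0],[0.9,0,0,0.038,0],[0.9,0,0,0.038,0],[0.9,0,0,0,0],[0.9,0,0,0,0],[0.5,0,0,0,0],[0.5,0,0,0,0],[0.5,0,0,0,0],[0.5,0,0,0,0]]' 25
python3 steer.py '[[0.5,0,0,0,0],[0.5,0,0,0,0],[0.5,0,0,-0.04,0],[0.5,0,0,-0.04,0],[0.5,0,0,-0.04,0],[0.5,0,0,-0.04,0],[0.5,0,0,-0.04,0],[0.5,0,0,-0.022,-4],[0.5,0,0,0,-3.8],[0.5,0,0,0,0]]'
python3 go.py .646,-.0185,.25 .646,-.0185,.175
```

```text
clock: 21.25
ee_pos: [0.5635, 0.2459, 0.0275]
tcp_rot: [179.9, -0.1, 85.3]
contact_force: [0.1, 1.1, -0.6]
grip_width: 0.681
grasp_force: 0.0
clock: 22.08
ee_pos: [0.5632, 0.2457, 0.2495]
tcp_rot: [179.9, -0.1, 93.3]
contact_force: [0.2, -0.8, -2.1]
grip_width: 0.615
grasp_force: 25.0
.646,-.0185,.25 dx dy dz [-0.2685  0.0673 -0.0005] rows 6.638477778066271
.646,-.0185,.175 dx dy dz [0.    0.    0.075] rows 1.7985611510791368
22.0833 [ 0.646  -0.0185  0.175 ] [ 1.799e+02 -1.000e-01  9.330e+01] q [-48.  17.  26.  85.  -8.  80. -19.] w 0.6147100611417581 24.998635947704315 [ 0.15920758 -0.76421778 -2.05717917]
```

```bash
python3 steer.py '[[0.5,-0.038,0.0096,0,0],[0.5,-0.038,0.0096,0,0],[0.5,-0.038,0.0096,0,0],[0.5,-0.038,0.0096,0,0],[0.5,-0.038,0.0096,0,0],[0.5,-0.038,0.0096,0,0],[0.5,-0.038,0.0097,0,0],[0.5,0,0,0,0],[0.5,0,0,0,0],[0.5,0,0,0,0]]'
python3 go.py .646,-.0185,.175
```

```text
clock: 22.92
ee_pos: [0.644, -0.016, 0.2465]
tcp_rot: [-179.9, -0.0, 93.1]
contact_force: [-0.5, 0.5, -1.7]
grip_width: 0.615
grasp_force: 25.0
.646,-.0185,.175 dx dy dz [-0.0026  0.0019  0.0715] rows 1.7166007085298238
22.9167 [ 0.646  -0.0185  0.175 ] [-179.9   -0.    93.1] q [-27.  23.  33.  80. -12.  81.   9.] w 0.6148188975425182 25.000079870224 [-0.47189519  0.49816919 -1.7055128 ]
```

Lower, release, rise, and turn towards the orange bar (yaw 94).

```bash
python3 steer.py '[[0.5,-0.0025,0.002,0.024,0],[0.5,0,0,0.024,0],[0.5,0,0,0.024,0],[0.5,0,0,0,0],[0.5,0,0,0,0],[0.74,0,0,0,0],[0.74,0,0,0,0],[0.74,0,0,0,0],[0.74,0,0,0,0]]'
python3 steer.py '[[0.74,0,0,-0.035,0],[0.74,0,0,-0.035,0],[0.9,0,0,0,-0.8],[0.9,0,0,0,0],[0.9,0,0,0,0]]'
python3 look.py 5; python3 bars.py 5;  python3 bars.py 5 .18 .21;python3 go.py .557,.399,.25
```

```text
clock: 23.67
ee_pos: [0.6469, -0.0186, 0.1765]
tcp_rot: [179.9, -0.0, 93.2]
contact_force: [0.4, -0.0, 0.9]
grip_width: 0.733
grasp_force: 0.0
clock: 24.08
ee_pos: [0.6465, -0.0187, 0.2456]
tcp_rot: [180.0, -0.0, 93.9]
contact_force: [0.1, 0.5, -0.8]
grip_width: 0.866
grasp_force: 0.0
top px [160. 236.] n 407 ctr [0.5545 0.3989] size [53. 77.] long dir deg -84.4 z 0.0425 [ 71.  97. 145.]
top px [150. 276.] n 425 ctr [0.4298 0.4203] size [79. 52.] long dir deg 71.9 z 0.0423 [120. 117. 128.]
side px [222. 178.] n 160 ctr [0.4329 0.4199] size [84. 55.] long dir deg 74.2 z 0.0439 [192. 181. 194.]
side px [254. 179.] n 156 ctr [0.5571 0.4001] size [53. 93.] long dir deg -84.2 z 0.0437 [129. 159. 217.]
side px [275. 202.] n 650 ctr [ 0.5998 -0.0139] size [212. 131.] long dir deg 4.3 z 0.1893 [135. 144. 152.]
side px [298. 204.] n 282 ctr [ 0.6484 -0.0182] size [53. 82.] long dir deg -87.4 z 0.1902 [88. 85. 86.]
.557,.399,.25 dx dy dz [ 0.4228 -0.0602 -0.0054] rows 10.241428400430898
24.1833 [0.557 0.399 0.25 ] [-179.9   -0.    93.9] q [-26.  23.  33.  80. -12.  81.  10.] w 0.8846028738277537 0.0 [ 0.93417914 -0.1100729   0.5385243 ]
```

```bash
python3 steer.py '[[0.9,0.04,-0.0057,0,0],[0.9,0.04,-0.0057,0,0],[0.9,0.04,-0.0057,0,0],[0.9,0.04,-0.0057,0,0],[0.9,0.04,-0.0057,0,0],[0.9,0.04,-0.0057,0,0],[0.9,0.04,-0.0057,0,-0.7],[0.9,0.04,-0.0057,0,0],[0.9,0.04,-0.0057,0,0],[0.9,0.04,-0.0057,0,0]]' 25
python3 steer.py '[[0.9,0.022,-0.003,0.02,0],[0.9,0,0,0.04,0],[0.9,0,0,0.04,0],[0.9,0,0,0.03,0],[0.9,0,0,0,0],[0.9,0,0,0,0]]'
python3 go.py .556,.3995,.025
```

```text
clock: 25.02
ee_pos: [0.5595, 0.3777, 0.2447]
tcp_rot: [-179.9, 0.0, 94.6]
contact_force: [0.5, -1.4, 0.9]
grip_width: 0.904
grasp_force: 0.0
clock: 25.52
ee_pos: [0.5549, 0.3969, 0.1142]
tcp_rot: [-179.8, 0.1, 94.6]
contact_force: [0.1, 0.8, 0.9]
grip_width: 0.904
grasp_force: 0.0
.556,.3995,.025 dx dy dz [0.0025 0.0013 0.0892] rows 2.139696052785338
25.5167 [0.556  0.3995 0.025 ] [-1.798e+02  1.000e-01  9.460e+01] q [-55.  32.  22.  82. -12.  69. -27.] w 0.9043432490250193 0.0 [0.13713542 0.81667806 0.93622742]
```

```bash
python3 steer.py '[[0.9,0.0025,0.001,0.03,0],[0.9,0,0,0.03,0],[0.9,0,0,0.029,0],[0.9,0,0,0,0],[0.5,0,0,0,0],[0.5,0,0,0,0],[0.5,0,0,0,0],[0.5,0,0,0,0],[0.5,0,0,0,0],[0.5,0,0,0,0]]' 25
python3 steer.py '[[0.5,0,0,-0.04,0],[0.5,0,0,-0.04,0],[0.5,0,0,-0.04,0],[0.5,0,0,-0.04,0],[0.5,0,0,-0.04,0],[0.5,0,0,-0.04,1.4],[0.5,0,0,0,0],[0.5,0,0,0,0]]'
python3 go.py .552,-.0205,.265 .552,-.0205,.203
```

```text
clock: 26.35
ee_pos: [0.5574, 0.401, 0.0286]
tcp_rot: [179.9, -0.1, 94.7]
contact_force: [-1.6, -1.1, 7.5]
grip_width: 0.613
grasp_force: 25.0
clock: 27.02
ee_pos: [0.5579, 0.4006, 0.2701]
tcp_rot: [179.7, -0.2, 93.2]
contact_force: [-0.7, -0.3, -1.7]
grip_width: 0.611
grasp_force: 25.0
.552,-.0205,.265 dx dy dz [-0.4201 -0.0296  0.0051] rows 10.100878601201366
.552,-.0205,.203 dx dy dz [0.    0.    0.062] rows 1.4868105515587529
27.0167 [ 0.552  -0.0205  0.203 ] [179.7  -0.2  93.2] q [-55.  27.  24.  70. -11.  85. -30.] w 0.6112435813763862 24.999462068080902 [-0.73825736 -0.30295108 -1.72565769]
```

```bash
python3 steer.py '[[0.5,-0.0382,-0.0027,0,0],[0.5,-0.0382,-0.0027,0,0],[0.5,-0.0382,-0.0027,0,0],[0.5,-0.0382,-0.0027,0,0],[0.5,-0.0382,-0.0027,0,0],[0.5,-0.0382,-0.0027,0,0],[0.5,-0.0382,-0.0027,0,0],[0.5,-0.0382,-0.0027,0,0],[0.5,-0.0382,-0.0027,0,0],[0.5,-0.0382,-0.0027,0,0]]'
python3 steer.py '[[0.5,-0.0382,-0.0027,0,0],[0.5,0,0,0.02,0],[0.5,0,0,0.02,0],[0.5,0,0,0,0],[0.5,0,0,0,0]]'
python3 go.py .552,-.0205,.204
```

```text
clock: 27.85
ee_pos: [0.5503, 0.0156, 0.2654]
tcp_rot: [-179.9, -0.0, 93.3]
contact_force: [1.3, -0.2, -1.4]
grip_width: 0.613
grasp_force: 25.0
clock: 28.27
ee_pos: [0.5498, -0.0207, 0.2254]
tcp_rot: [-179.8, 0.0, 93.3]
contact_force: [-0.3, 0.9, -0.3]
grip_width: 0.616
grasp_force: 25.0
.552,-.0205,.204 dx dy dz [0.     0.0022 0.0214] rows 0.5164175739835779
28.2667 [ 0.552  -0.0205  0.204 ] [-179.8    0.    93.3] q [-34.  10.  36.  97.  -6.  75.   6.] w 0.6156914408745727 24.999710619449615 [-0.27841358  0.94065713 -0.3334253 ]
```

Place it, rise, and turn to the lilac bar (yaw 72.5).

```bash
python3 steer.py '[[0.5,0,0.002,0.021,0],[0.5,0,0,0,0],[0.5,0,0,0,0],[0.74,0,0,0,0],[0.74,0,0,0,0],[0.74,0,0,0,0],[0.74,0,0,-0.035,0],[0.74,0,0,-0.035,0],[0.9,0,0,0,6.9],[0.9,0,0,0,6.9]]'
python3 steer.py '[[0.9,0,0,0,6.9],[0.9,0,0,0,0]]'
python3 look.py 6; python3 bars.py 6;  python3 bars.py 6 .203 .23;python3 go.py .4315,.42,.25
```

```text
clock: 29.1
ee_pos: [0.5541, -0.021, 0.2787]
tcp_rot: [179.8, -0.1, 79.2]
contact_force: [1.3, 0.2, -0.7]
grip_width: 0.819
grasp_force: 0.0
clock: 29.27
ee_pos: [0.5531, -0.0208, 0.2765]
tcp_rot: [180.0, -0.0, 72.2]
contact_force: [-0.3, 1.1, 0.7]
grip_width: 0.881
grasp_force: 0.0
top px [150. 276.] n 424 ctr [0.4301 0.4211] size [80. 52.] long dir deg 72.3 z 0.0422 [119. 115. 126.]
side px [222. 178.] n 160 ctr [0.4341 0.4223] size [85. 53.] long dir deg 71.3 z 0.0436 [192. 181. 194.]
side px [269. 201.] n 299 ctr [ 0.5547 -0.0213] size [52. 84.] long dir deg -85.5 z 0.2151 [ 96. 117. 167.]
.4315,.42,.25 dx dy dz [ 0.3851 -0.2464  0.0262] rows 10.982016746346828
29.3667 [0.4315 0.42   0.25  ] [180.   -0.   72.8] q [-36.   9.  38.  92.  -6.  81. -15.] w 0.8962021819179036 0.0 [-0.08033206  0.11943053  0.27812491]
```

```bash
python3 steer.py '[[0.9,0.0345,-0.0222,0,0],[0.9,0.0345,-0.0222,0,0],[0.9,0.0345,-0.0222,0,0],[0.9,0.0345,-0.0222,0,0],[0.9,0.0345,-0.0222,0,0],[0.9,0.0345,-0.0222,0,0],[0.9,0.0345,-0.0222,0,0],[0.9,0.0345,-0.0222,0,0],[0.9,0.0345,-0.0222,0,0],[0.9,0.0345,-0.0222,0,0]]' 25
python3 steer.py '[[0.9,0.04,-0.0244,0,0],[0.9,0,0,0.04,0],[0.9,0,0,0.04,0],[0.9,0,0,0.04,0],[0.9,0,0,0.035,0],[0.9,0,0,0,0],[0.9,0,0,0,0]]'
python3 go.py .432,.421,.025
```

```text
clock: 30.2
ee_pos: [0.4437, 0.3767, 0.2761]
tcp_rot: [-180.0, -0.0, 72.8]
contact_force: [0.5, -0.2, 0.3]
grip_width: 0.904
grasp_force: 0.0
clock: 30.78
ee_pos: [0.434, 0.4147, 0.1202]
tcp_rot: [-179.9, 0.2, 72.7]
contact_force: [0.5, 0.5, 1.4]
grip_width: 0.901
grasp_force: 0.0
.432,.421,.025 dx dy dz [ 0.0054 -0.0038  0.0952] rows 2.2882244652463104
30.7833 [0.432 0.421 0.025] [-179.9    0.2   72.7] q [-63.  21.  18.  96.  -7.  65. -60.] w 0.9012557340970826 0.0 [0.45345846 0.54836397 1.3818185 ]
```

```bash
python3 steer.py '[[0.9,0.0054,-0.003,0.032,0],[0.9,0,0,0.032,0],[0.9,0,0,0.031,0],[0.9,0,0,0,0],[0.5,0,0,0,0],[0.5,0,0,0,0],[0.5,0,0,0,0],[0.5,0,0,0,0],[0.5,0,0,0,0],[0.5,0,0,0,0]]' 25
python3 steer.py '[[0.5,0,0,-0.04,0],[0.5,0,0,-0.04,0],[0.5,0,0,-0.04,0],[0.5,0,0,-0.04,0],[0.5,0,0,-0.04,-6.9],[0.5,0,0,-0.04,-6.9],[0.5,0,0,0,-6.8],[0.5,0,0,0,0]]'
python3 go.py .647,-.018,.265
```

```text
clock: 31.62
ee_pos: [0.4339, 0.4224, 0.0276]
tcp_rot: [180.0, -0.1, 72.6]
contact_force: [-2.6, 0.7, 8.7]
grip_width: 0.616
grasp_force: 25.0
clock: 32.28
ee_pos: [0.4343, 0.4219, 0.2691]
tcp_rot: [179.8, -0.2, 93.5]
contact_force: [0.5, -0.2, -1.9]
grip_width: 0.615
grasp_force: 25.0
.647,-.018,.265 dx dy dz [-0.452   0.1857  0.0041] rows 11.718100681358253
32.2833 [ 0.647 -0.018  0.265] [179.8  -0.2  93.5] q [-62.  15.  17.  84.  -4.  81. -42.] w 0.6147269305588327 24.997665882110596 [ 0.50898098 -0.18067516 -1.93902924]
```

```bash
python3 steer.py '[[0.5,-0.0377,0.0155,0,0],[0.5,-0.0377,0.0155,0,0],[0.5,-0.0377,0.0155,0,0],[0.5,-0.0377,0.0155,0,0],[0.5,-0.0377,0.0155,0,0],[0.5,-0.0377,0.0155,0,0],[0.5,-0.0377,0.0155,0,0],[0.5,-0.0377,0.0155,0,0],[0.5,-0.0377,0.0155,0,0],[0.5,-0.0377,0.0155,0,0]]'
python3 steer.py '[[0.5,-0.0377,0.0155,0,0],[0.5,-0.0377,0.0155,0,0],[0.5,0,0,0.02,0],[0.5,0,0,0.02,0],[0.5,0,0,0,0],[0.5,0,0,0,0]]'
python3 go.py .6475,-.018,.203
```

```text
clock: 33.12
ee_pos: [0.6086, 0.0514, 0.2647]
tcp_rot: [-179.9, 0.0, 92.9]
contact_force: [0.5, 0.1, -0.8]
grip_width: 0.613
grasp_force: 25.0
clock: 33.62
ee_pos: [0.6428, -0.0197, 0.2242]
tcp_rot: [-179.8, -0.0, 93.0]
contact_force: [-0.3, -0.2, -0.4]
grip_width: 0.61
grasp_force: 25.0
.6475,-.018,.203 dx dy dz [0.0015 0.0048 0.0212] rows 0.5221472269297491
33.6167 [ 0.6475 -0.018   0.203 ] [-179.8   -0.    93. ] q [-26.  23.  32.  82. -12.  79.  10.] w 0.6097042894658051 24.9998277425766 [-0.32384711 -0.17505606 -0.42950637]
```

```bash
python3 steer.py '[[0.5,0.001,0.004,0.021,0],[0.5,0,0,0,0],[0.5,0,0,0,0],[0.74,0,0,0,0],[0.74,0,0,0,0],[0.74,0,0,0,0],[0.74,0,0,-0.035,0],[0.74,0,0,-0.035,0],[0.4,0.04,0,0,0],[0.4,0.04,0,0,0]]'
python3 steer.py '[[0.4,0.04,0,0,0],[0.4,0,0,0,7],[0.4,0,0,0,7],[0.4,0,0,0,7],[0.4,0,0,0,7],[0.4,0,0,0,7],[0.4,0,0,0,7],[0.4,0,0,0,7],[0.4,0,0,0,7]]'
python3 steer.py '[[0.4,0,0,0,7],[0.4,0,0,0,7],[0.4,0,0,0,7],[0.4,0,0,0,7],[0.4,0,0,0,6],[0.4,0,0,0,0]]'
python3 look.py 7; python3 bars.py 7 .18 .23;python3 bars.py 7; python3 ang.py 7; python3 go.py .593,.094,.25 .593,.094,.151
python3 -c "
import cv2,numpy as np
a=cv2.imread('pics/top7.png')[150:300,220:400];b=cv2.imread('pics/side7.png')[160:300,200:380]
o=np.hstack([cv2.resize(a,(400,333)),cv2.resize(b,(400,333))]);cv2.imwrite('pics/v7.png',cv2.convertScaleAbs(o,alpha=1.3))"
```

```text
clock: 34.45
ee_pos: [0.6447, 0.0585, 0.2786]
tcp_rot: [179.7, 0.0, 92.8]
contact_force: [-0.3, 1.8, -0.8]
grip_width: 0.66
grasp_force: 0.0
clock: 35.2
ee_pos: [0.6414, 0.1009, 0.2756]
tcp_rot: [180.0, -0.1, 36.8]
contact_force: [-0.2, -0.1, 0.1]
grip_width: 0.401
grasp_force: 0.0
clock: 35.7
ee_pos: [0.6414, 0.101, 0.2754]
tcp_rot: [-180.0, -0.0, 2.9]
contact_force: [0.9, -0.0, -0.6]
grip_width: 0.398
grasp_force: 0.0
top px [298. 199.] n 534 ctr [ 0.6476 -0.0217] size [53. 77.] long dir deg -88.4 z 0.2139 [108. 105. 113.]
top px [296. 231.] n 578 ctr [ 0.553  -0.0208] size [53. 78.] long dir deg -86.0 z 0.2142 [ 70.  94. 136.]
top px [287. 250.] n 74 ctr [0.4977 0.003 ] size [105.  47.] long dir deg 63.5 z 0.1913 [109. 113. 114.]
side px [283. 202.] n 1097 ctr [ 0.6033 -0.0228] size [148.  85.] long dir deg 2.4 z 0.2078 [141. 147. 172.]
top tab xy 0.03725795019157088 -0.011647892720306512 ang -17.36072576162518
  pointer 0.031 -18.038441799381687 5764.733333333335
  pointer 0.033 -17.697601647320734 3122.999999999998
  pointer 0.035 -7.573135690045305 3084.6666666666647
side tab xy 0.03987727783055531 -0.004199015459020641 ang -6.011005755666672
  pointer 0.031 6.768328848319876 905.9333333333327
  pointer 0.033 -5.101651506926094 3358.2999999999965
  pointer 0.035 -3.5657697246991393 2899.5999999999976
.593,.094,.25 dx dy dz [-0.0487  0.0041  0.0252] rows 1.3184382456641122
.593,.094,.151 dx dy dz [0.    0.    0.099] rows 2.3741007194244603
35.8 [0.593 0.094 0.151] [-180.    -0.     3.4] q [-45.  26.  46.  77. -18.  85. -87.] w 0.40017653126888647 0.0 [-0.16626739  1.16481135  0.30255283]
```

View pics/v7.png

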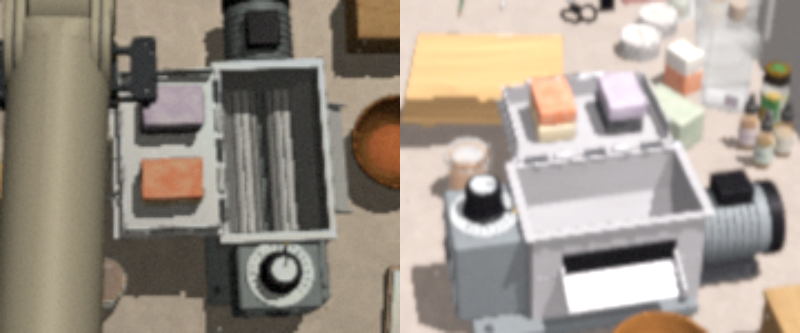

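All four bars lie stacked on the tray, orange at (172,178) and lilac at (175,108) in the left crop. The board is empty and the pointer is still at the tab. Next I grip the bar.

```bash
python3 steer.py '[[0.36,-0.0245,0.002,0,0],[0.36,-0.0245,0.002,0,0],[0.36,0,0,0.03,0],[0.36,0,0,0.03,0],[0.36,0,0,0,0],[0.36,0,0,0,0]]' 40
python3 go.py .593,.094,.151
```

```text
clock: 36.3
ee_pos: [0.5919, 0.0943, 0.2146]
tcp_rot: [180.0, 0.1, 3.3]
contact_force: [0.3, 0.0, 0.1]
grip_width: 0.366
grasp_force: 0.0
.593,.094,.151 dx dy dz [0.0011 0.0004 0.0636] rows 1.5259574034227985
36.3 [0.593 0.094 0.151] [1.8e+02 1.0e-01 3.3e+00] q [-50.  20.  47.  90. -15.  76. -88.] w 0.3655850904490959 0.0 [0.32302108 0.04431661 0.09084932]
```

```bash
python3 steer.py '[[0.36,0,0,0.022,0],[0.36,0,0,0.022,0],[0.36,0,0,0.02,0],[0.36,0,0,0,0],[0,0,0,0,0],[0,0,0,0,0],[0,0,0,0,0],[0,0,0,0,0],[0,0,0,0,0],[0,0,0,0,0]]' 40
python3 go.py
```

```text
clock: 37.13
ee_pos: [0.5934, 0.0951, 0.1523]
tcp_rot: [-179.9, -0.1, 3.2]
contact_force: [-0.9, 3.0, 6.3]
grip_width: 0.117
grasp_force: 40.0
37.1333 [0.5934 0.0951 0.1523] [-1.799e+02 -1.000e-01  3.200e+00] q [-49.  23.  45.  95. -18.  69. -87.] w 0.11676160332175171 39.99066352844238 [-0.8871411   3.03244079  6.34971007]
```

```bash
python3 steer.py '[[0,0,0.0007,-0.0155,0],[0,0,0.002,-0.0154,0],[0,0,0.0034,-0.0152,0],[0,0,0.0047,-0.0148,0],[0,0,0.0059,-0.0143,0],[0,0,0.0072,-0.0138,0],[0,0,0.0083,-0.0131,0],[0,0,0.0095,-0.0123,0],[0,0,0.0105,-0.0115,0]]'
python3 steer.py '[[0,0,0.0115,-0.0105,0],[0,0,0.0123,-0.0095,0],[0,0,0.0131,-0.0083,0],[0,0,0.0138,-0.0072,0],[0,0,0.0143,-0.0059,0],[0,0,0.0148,-0.0047,0],[0,0,0.0152,-0.0034,0],[0,0,0.0154,-0.002,0],[0,0,0.0155,-0.0007,0],[0,0,0,0,0]]'
python3 look.py 8; python3 go.py
python3 -c "
import cv2,numpy as np
a=cv2.imread('pics/top8.png')[150:300,220:400];b=cv2.imread('pics/side8.png')[160:300,200:380]
o=np.hstack([cv2.resize(a,(400,333)),cv2.resize(b,(400,333))]);cv2.imwrite('pics/v8.png',cv2.convertScaleAbs(o,alpha=1.3))"
```

```text
clock: 37.88
ee_pos: [0.5964, 0.0472, 0.2785]
tcp_rot: [-179.6, -0.2, 3.5]
contact_force: [4.7, 15.0, 2.0]
grip_width: 0.11
grasp_force: 40.0
clock: 38.72
ee_pos: [0.605, -0.0857, 0.3324]
tcp_rot: [180.0, -0.6, 3.1]
contact_force: [9.4, -2.3, 13.1]
grip_width: 0.109
grasp_force: 40.1
38.8167 [ 0.605  -0.0852  0.3325] [179.9  -0.5   3.1] q [-35.  19.  52.  78. -15.  89. -71.] w 0.10813381212834425 40.092299580574036 [ 9.297376   -1.7437457  13.41771195]
```

View pics/v8.png

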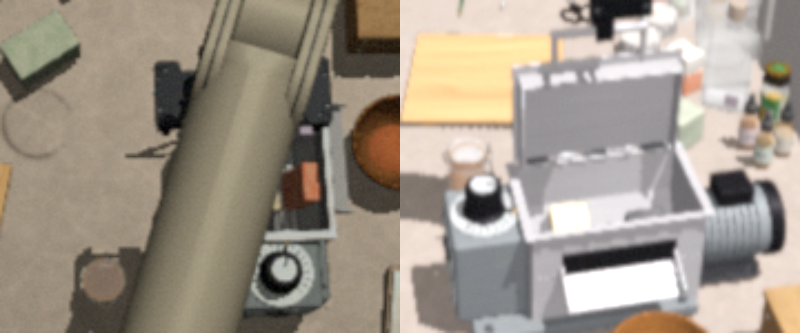

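The bars are in the hopper: orange and others at (300,185) in the left crop, yellow at (570,215) in the right. I'll close the tray.

```bash
python3 steer.py '[[0,0,0.0309,0.0027,0],[0,0,0.03,0.008,0],[0,0,0.0281,0.0131,0],[0,0,0.0254,0.0178,0],[0,0,0.0219,0.0219,0],[0,0,0.0178,0.0254,0],[0,0,0.0131,0.0281,0],[0,0,0.008,0.03,0],[0,0,0.0027,0.0309,0],[0,0,0,0,0]]'
python3 go.py
```

```text
clock: 39.65
ee_pos: [0.6136, -0.2603, 0.1487]
tcp_rot: [-180.0, -0.1, 3.2]
contact_force: [9.2, -1.1, -5.5]
grip_width: 0.108
grasp_force: 40.0
39.65 [ 0.6136 -0.2603  0.1487] [-1.8e+02 -1.0e-01  3.2e+00] q [-14.  34.  48.  84. -26.  73. -50.] w 0.10789619962634009 40.02756838715868 [ 9.18589829 -1.05821295 -5.50309772]
```

```bash
python3 steer.py '[[0,0,0,0.004,0],[0,0,0,0,0],[0.36,0,0,0,0],[0.36,0,0,0,0],[0.36,0,0,0,0],[0.36,0,0,0,0],[0.36,0,0,-0.035,0],[0.36,0,0,-0.035,0],[0.36,0,0,-0.04,0],[0.36,0,0,-0.02,0]]'
python3 steer.py '[[0.36,0,-0.04,0,0],[0.36,0,-0.04,0,0],[0.36,0,-0.04,0,0],[0.36,0,-0.04,0,0],[0.36,0,-0.04,0,0],[0.36,0,-0.04,0,0],[0.36,0,-0.04,0,0],[0.36,0,-0.04,0,0],[0.36,0,-0.04,0,0],[0.36,0,0,0,0]]'
python3 look.py 9; python3 ang.py 9; python3 go.py
python3 - <<'E'
from h import *
for n in('top','side'):
    for k in(0,9):
        P=cloud(n,np.load(f'pics/{n}{k}.npy'))
        c,s=np.cos(np.radians(3.2)),np.sin(np.radians(3.2)); d=P[...,:2]-[.607,-.156]
        X=d[...,0]*c+d[...,1]*s; Y=-d[...,0]*s+d[...,1]*c; Z=P[...,2]
        m=(abs(X)<.095)&(Y<.055)&(Y>-.055)&(Z>.13)&(Z<.24); A=np.c_[X[m],Y[m],np.ones(m.sum())]
        b=(abs(X)<.05)&(Y<-.098)&(Y>-.118)&(Z>.15)&(Z<.24)
        print(n,k,np.linalg.lstsq(A,Z[m],rcond=None)[0].round(4),'bar z',Z[b].mean(),b.sum())
a=cv2.imread('pics/top9.png')[150:300,220:400];b=cv2.imread('pics/side9.png')[160:300,200:380]
o=np.hstack([cv2.resize(a,(400,333)),cv2.resize(b,(400,333))]);cv2.imwrite('pics/v9.png',cv2.convertScaleAbs(o,alpha=1.3))
E
```

```text
clock: 40.48
ee_pos: [0.6124, -0.2624, 0.2818]
tcp_rot: [179.9, -0.2, 3.1]
contact_force: [0.4, -1.4, 0.4]
grip_width: 0.357
grasp_force: 0.0
clock: 41.32
ee_pos: [0.5912, 0.1084, 0.2761]
tcp_rot: [-179.8, 0.1, 3.8]
contact_force: [0.8, 1.2, 0.1]
grip_width: 0.36
grasp_force: 0.0
top tab xy 0.03732250712250713 -0.01172497625830959 ang -17.440265911589407
  pointer 0.031 -17.966700751118424 5775.399999999998
  pointer 0.033 -17.68076544629746 3799.833333333332
  pointer 0.035 -8.512713275153322 3111.22666666665
side tab xy 0.0398663454222673 -0.004064823738270353 ang -5.82183204356046
  pointer 0.031 4.187359793676023 1181.6666666666652
  pointer 0.033 -5.007583565925566 3956.9999999999955
  pointer 0.035 -3.472147507673492 3564.0666666666675
41.4167 [0.592  0.1    0.2766] [180.    0.    3.4] q [-52.  18.  49.  85. -14.  83. -90.] w 0.3589473238876779 0.0 [ 0.19137256 -0.81237767  0.27846732]
top 0 [-0.0008 -0.0025  0.1645] bar z 0.16838013425825427 129
top 9 [ 0.0003 -0.0165  0.1657] bar z 0.17042897670870263 129
side 0 [ 0.0003 -0.0008  0.1657] bar z 0.168065419449496 148
side 9 [ 0.0014 -0.013   0.1667] bar z 0.17049950392749721 149
```

View pics/v9.png

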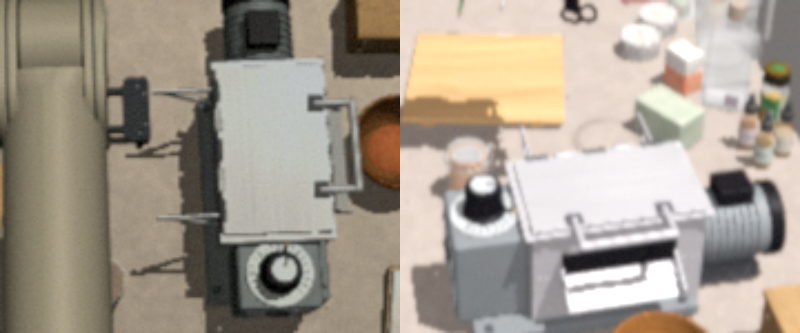

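The tray is shut with about 0.013 rad of tilt left, the pointer is on the tab, and the arm is clear of everything.

```bash
python3 steer.py '[[0.36,0,0,0,0],[0.36,0,0,0,0],[0.36,0,0,0,0],[0.36,0,0,0,0]]'; python3 -c "
from workcell import robot, cams, workorder
print(workorder.job_done())"
```

```text
clock: 41.75
ee_pos: [0.5925, 0.0968, 0.2771]
tcp_rot: [-180.0, -0.0, 3.0]
contact_force: [0.3, 0.1, -0.2]
grip_width: 0.358
grasp_force: 0.0
the job is handed in; nothing more can be done
None
```

The job is handed in at about 42 s, with no verdict returned: the knob pointer is at the index tab, all four bars tipped into the hopper, and the tray is shut over it to within about 0.013 rad.

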